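Refit the coin hopper on the coin sorter

TASK

Put the full coin hopper back on the coin sorter: nest its tapered bowl in the sorter's tapered collar and turn it by feel until its slotted foot drops over the drive cross and the flange sits fully home on the collar. Keep it upright so no coins spill, lower it gently without ramming it or dropping it in, leave the other things on the counter where they are, and let go at the end.

Things in the scene. Friction and masses are not known exactly. Their poses are not given: they have to be found in the camera images.
- hopper_center (a point): Loose coin hopper, about 0.4 kg, black plastic bowl of coins, 98 mm tall, standing upright. Point on its axis half-way up, 49 mm above the underside; z up its axis, x along its grip fin. From the underside: 0-12 mm four foot pads; 12-54 mm a cone of radius 27 growing to 44 mm; 54-59 mm a flange of radius 52 mm; above it the fin.
- hopper_grip (a point): Point in the hopper's upright grip fin, on the hopper's axis, 80 mm above its underside. The fin is a solid block 44 mm long (along x), 14 mm thick (along y), from 59 to 98 mm above the underside; it can be pinched from above across its thickness. Same axes as the hopper. A push of 5 to 10 N down is plenty to seat or feel.
- hopper_foot (a point): Centre of the hopper's underside (pads' corners 27 mm from the axis). Four square foot pads, 12 mm high, leave a cross-shaped slot 12 mm wide along the hopper's x and y axes, which fits over the sorter's drive cross in any of four positions a quarter turn apart. Same axes as the hopper.
- sorter_seat (a point): Coin sorter: heavy, fixed grey machine, 230 x 260 mm, 100 mm high, small coin tubes along its front (-x), raised black collar on top. Point: centre of the collar's level top face, 120 mm above the counter, z up. Collar 105 mm across; tapered bore of radius 45 mm here, 28 mm at 42 mm below. Home: flange resting on this face, hopper_center 5 mm below this point, about 1 mm play.
- sorter_floor (a point): Centre of the collar's flat floor, 56 mm below sorter_seat. On it stands the drive cross: four arms 8 mm wide, 22 mm long from the axis, 10 mm high. Geared: it stays put when the hopper turns on it. Its angle is NOT reported (this point's axes are the sorter's): feel for it. Slot off the cross: hopper rests 8 mm too high; within about 5 degrees and 1 mm sideways: drops home.
- cup_a: bystander: a loose, smaller tapered coin cup, 68 mm across, 45 mm tall, with no fin and no flange; origin at the centre of its underside
- cup_b: bystander: another such coin cup; origin at the centre of its underside
- rolls: bystander: three upright paper coin rolls side by side, 55 mm tall, about 51 mm across; origin under one of them
- calculator: bystander: a flat desk calculator, 140 x 90 x 22 mm; origin at the centre of its underside
- penpot: bystander: a black pen pot 72 mm across and 90 mm tall, pens to 134 mm; origin at the centre of its underside
- stamp: bystander: a wooden hand stamp 40 mm across, 74 mm tall; origin at the centre of its underside
- sanitiser: bystander: a clear bottle 54 mm across, 130 mm tall; origin at the centre of its underside

How it is judged:
By the outcome, as a careful person would: the job done as asked, in the order asked, and still so for the second after the job is handed in, with the robot touching nothing.
It also fails if it takes over 64 s, if anything falls off the work surface, if the arm or the gripper's body presses on something with over 40 N, if the wrist force passes 120 N, or if a joint passes its speed limit or range.

ROBOT

A 6-joint arm with a two-finger parallel gripper is mounted at the origin on the work surface. World frame = base frame: x ahead of the robot, y to its left, z up, the work surface at z = 0. Lengths are in m, angles in rad, forces in N, time in s.
With the tool pointing down it reaches from about 0.375 to 0.975 m from the base axis. Payload 3.8 kg.
Tool frame: the origin (TCP) lies midway between the tips of the shut fingers; the grasp point (between the pads) lies 19 mm behind it; x points along the fingers, y is the direction in which the jaws open and shut, and the axes are right-handed (so a half turn about x gives the same grasp; the last joint's range is limited). The gripper opens to 88 mm and grips with 3 to 60 N. Pads are 18 mm wide; open, the fingers measure 123 mm over their backs; the gripper's body (75 mm by 187 mm) begins 45 mm behind the grasp point.
Start: joints at [1.301, 0.264, 1.604, -0, 1.274, -0.037], TCP at [0.156, 0.657, 0.239] pointing down, gripper open.
Joint ranges: [-2.63, 2.63], [-0.94, 2.18], [0.31, 2.57], [-1.31, 4.45], [0, 2.66], [-2.55, 2.55]. Speed limits (rad/s): [2.57, 2.57, 3.14, 3.14, 3.14, 3.14].

INTERFACE

Orientations are given as a rotation vector (axis times angle).
In Python, from cell import manip, inverse_kinematics, cams, order gives the robot as it stands. Calls block until the motion is done:
- manip.move_pose(position, orientation): joint-space move of the TCP to a pose.
- manip.move_linear(position, rate=0.15, rot=None): straight line of the TCP; rot=None keeps the orientation; rate is the mean speed in m/s.
- manip.set_joints(angles): joint-space move.
- manip.set_gripper(opening, force=None): finger opening in m; force is the grip in N (None keeps the last); returns when the fingers have stopped.
- manip.dwell(seconds).
- inverse_kinematics(position, orientation): joint angles nearest the present ones, or None.
- manip.state(): the state.
- cams.capture(name): name is "scene" or "top"; returns a dict with "image" (420x560x3 uint8, blue, green, red), "z_map" (420x560 float32, m along the optical axis (not along the pixel's ray), 0 where there is no reading), "intrinsics" (3x3 intrinsics, pixels), "k1" (the pictures are not rectified: a ray, as slopes to the right and down, at radius r is drawn at 1 + k1 r^2 times it, then the intrinsics apply), "position" and "orientation" of the camera in the world. Camera axes: x right, y down, z forward; pixel columns grow to the right and rows downward; lengths in m; the calibration is good to about 2 mm. A picture is of the moment at which its call begins.
A pose or a line that the arm cannot do raises manip.IKError and nothing moves.
- order.close_job(): hands the job in, once; it reports no verdict.
The state is a dict: "clock": time; "joint_pos": joint angles; "joint_velocities": joint speeds; "tau": joint torques, N m; "tool_pos": TCP position; "tcp_rot": TCP orientation; "contact_force": force on the tool from outside, world axes, zero at the start; "moment": the same for the moment, N m; "gripper_width": finger opening in m.
Only numpy, scipy, OpenCV 4.12 (cv2) and the standard library are available. Lean on these libraries where they do the work, as an engineer would, in place of code of your own. Each camera call takes 0.05 s, during which the arm holds its last target. There are 200 camera calls.

## Working session

There is one attempt and no reset: what is moved stays moved. The work goes in short steps, each a Python script; the robot and the scene stay as the last script left them, time stands still between calls to the robot, and variables do not carry over. Pictures are saved under pics/ and viewed, about 8 in all and at most 12, crops included, and the job is handed in when it is done.

```bash
ls; mkdir -p pics; cat > h.py <<'E'
import numpy as np, cv2
from scipy.spatial.transform import Rotation as R
from cell import manip, inverse_kinematics, cams, order
def cap(n):
    c=cams.capture(n); return c
def slopes(c,uv):
    K=np.array(c["intrinsics"],float); uv=np.atleast_2d(np.asarray(uv,float))
    return cv2.undistortPoints(uv[:,None,:],K,np.array([c["k1"],0,0,0,0.]))[:,0]
def rot(c):
    o=np.array(c["orientation"],float); return R.from_rotvec(o).as_matrix() if o.shape==(3,) else o
def onplane(c,uv,z):
    s=slopes(c,uv); d=np.c_[s,np.ones(len(s))]@rot(c).T; p=np.array(c["position"],float)
    return p+d*((z-p[2])/d[:,2])[:,None]
def cloud(c):
    Z=c["z_map"]; h,w=Z.shape; u,v=np.meshgrid(np.arange(w),np.arange(h))
    s=slopes(c,np.c_[u.ravel(),v.ravel()]); d=np.c_[s,np.ones(len(s))]*Z.reshape(-1,1)
    P=d@rot(c).T+np.array(c["position"]); P[Z.ravel()==0]=np.nan
    return P.reshape(h,w,3)
E
python3 - <<'E'
from h import *
for n in("scene","top"):
    c=cap(n); cv2.imwrite(f"pics/{n}0.png",c["image"]); print(n,c["position"],c["orientation"],c["k1"],c["intrinsics"]); P=cloud(c); np.savez(f"{n}0.npz",P=P,im=c["image"])
    print(np.nanpercentile(P.reshape(-1,3),[1,50,99],axis=0), (c["z_map"]==0).mean())
s=manip.state(); print(s)
E
```

```text
pics
scene [ 1.48997821 -0.24559615  1.02167993] [-1.96855637 -1.43205452  0.62864809] -0.13980190915924418 [[452.70871541   0.         275.65275681]
 [  0.         452.70871541 202.32110735]
 [  0.           0.           1.        ]]
[[-1.45809792e+00 -9.54742924e-01 -7.51704305e-01]
 [ 5.32029078e-01  3.49471496e-02  1.44557733e-03]
 [ 1.19255827e+00  1.44896998e+00  3.69735540e-01]] 0.0038860544217687075
top [0.42001829 0.01797738 1.22958647] [-2.10225729  2.17108585 -0.15190892] -0.018008700662979583 [[459.90773047   0.         287.13811119]
 [  0.         459.90773047 209.14737046]
 [  0.           0.           1.        ]]
[[ 7.86712429e-02 -7.16968460e-01 -7.48586571e-01]
 [ 6.05648454e-01  4.88545031e-02  7.91575003e-04]
 [ 1.70136754e+00  8.30173438e-01  1.31187134e-01]] 0.0038903061224489794
{'clock': 0.1, 'joint_pos': array([ 1.30106003e+00,  2.64687722e-01,  1.60524571e+00,  1.34408671e-05,
        1.27369369e+00, -3.68895886e-02]), 'joint_velocities': array([ 8.21566977e-04, -1.94139146e-03, -2.89712028e-03,  7.19793018e-05,
        6.19590247e-04, -1.24873251e-03]), 'tau': array([-6.53624602e-05, -5.03618503e+01, -3.58069897e+01,  7.29440292e-02,
        2.32249527e-02, -5.29378508e-05]), 'tool_pos': array([0.1555736 , 0.65616333, 0.23750136]), 'tcp_rot': array([ 0.18123334,  1.56337791, -0.1843945 ]), 'contact_force': array([ 0.03236055,  0.19618368, -0.01298508]), 'moment': array([0.02666644, 0.02755414, 0.06143559]), 'gripper_width': 0.08801279898827072}
```

View pics/top0.png

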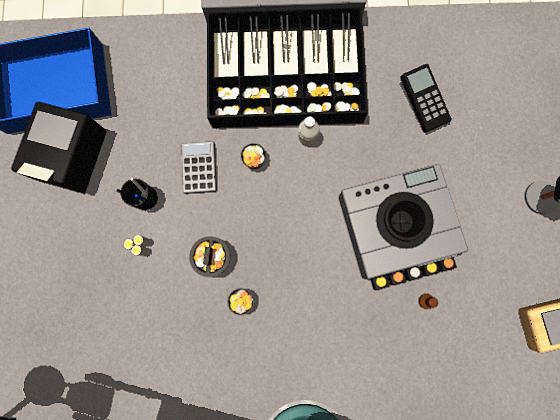

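View pics/scene0.png

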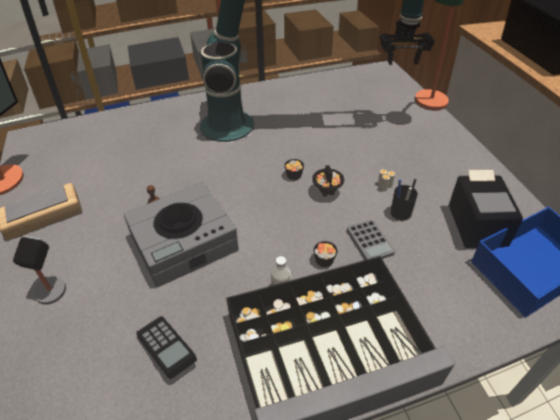

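The top view shows the hopper at about (210,257) with its fin near vertical. The sorter collar is at about (404,220), with a hint of the cross inside. Next I'll measure both and crop in.

```bash
python3 - <<'E'
from h import *
c=cap("top"); P=cloud(c); im=c["image"]; Z=P[...,2]
cs=cap("scene"); Ps=cloud(cs)
def near(P,ctr,r): return np.hypot(P[...,0]-ctr[0],P[...,1]-ctr[1])<r
h0=onplane(c,[[210,257]],.059)[0]; s0=onplane(c,[[404,220]],.12)[0]; print(h0,s0)
def circ(m,z,name):
    m=(m*255).astype(np.uint8); ct=max(cv2.findContours(m,cv2.RETR_EXTERNAL,cv2.CHAIN_APPROX_NONE)[0],key=cv2.contourArea)[:,0].astype(float)
    Q=onplane(c,ct,z); A=np.c_[2*Q[:,:2],np.ones(len(Q))]; b=(Q[:,:2]**2).sum(1)
    x=np.linalg.lstsq(A,b,rcond=None)[0]; r=np.sqrt(x[2]+x[0]**2+x[1]**2); print(name,x[:2],r,'resid',np.std(np.hypot(*(Q[:,:2]-x[:2]).T)-r)); return x[:2]
for lo in(.04,.047): circ(near(P,h0,.075)&(Z>lo),.059,'flange %.3f'%lo)
circ(near(P,s0,.07)&(Z>.112),.12,'collar')
circ(near(P,s0,.06)&(Z<.112)&near(P,s0,.05),.12,'bore')
for nm,PP,cc in(('top',P,c),('scene',Ps,cs)):
    m=near(PP,h0,.06)&(PP[...,2]>.088)
    v,u=np.nonzero(m); Q=PP[m]; rc=cv2.minAreaRect(Q[:,:2].astype(np.float32)); print(nm,'fin',m.sum(),rc,Q.mean(0)); 
    f=near(PP,h0,.05)&(PP[...,2]>.045)&(PP[...,2]<.07); print('rim z',np.median(PP[f][:,2]),'collar z',np.median(PP[near(PP,s0,.051)&~near(PP,s0,.047)][:,2]))
    g=near(PP,s0,.012); print('floor z',np.percentile(PP[g][:,2],[5,50,95]))
G=[(0,255,0)]
a=cv2.resize(im[222:292,175:245],(400,400),interpolation=cv2.INTER_CUBIC)
b=cv2.resize(im[185:255,369:439],(400,400),interpolation=cv2.INTER_CUBIC); b=np.clip(b.astype(float)*2.5,0,255).astype(np.uint8)
cv2.imwrite("pics/crop.png",np.hstack([a,b]))
for n,uv,z in(('cupA',(241,301),.045),('cupB',(253,156),.045),('rolls',(134,244),.055),('pen',(140,194),.09),('stamp',(428,301),.074),('san',(309,128),.13),('calc',(199,167),.022)): print(n,onplane(c,[uv],z)[0][:2].round(3))
E
```

```text
[0.48394574 0.22776392 0.059     ] [ 0.55498792 -0.2552637   0.12      ]
flange 0.040 [0.48524795 0.22918426] 0.05069995557798667 resid 0.0007835326841050261
flange 0.047 [0.48524795 0.22918426] 0.05069995557798667 resid 0.0007835326841050261
collar [ 0.55739103 -0.26042953] 0.05109968376152161 resid 0.0006608272548855395
bore [ 0.5566452  -0.25941539] 0.04018187034772925 resid 0.0010382435741786292
top fin 112 ((0.48564791679382324, 0.22894316911697388), (0.014266373589634895, 0.042921263724565506), 81.63692474365234) [0.48541198 0.22862604 0.09695856]
rim z 0.05821534542395734 collar z 0.11570995309439458
floor z [0.06138147 0.07170125 0.07610217]
scene fin 57 ((0.4863133728504181, 0.22592636942863464), (0.01616021804511547, 0.04987426847219467), 86.61791229248047) [0.48925874 0.22484706 0.09607773]
rim z 0.05819827812361267 collar z 0.1124380316668705
floor z [0.06557445 0.07224312 0.07604462]
cupA [0.371 0.152]
cupB [0.748 0.114]
rolls [0.524 0.424]
pen [0.647 0.399]
stamp [ 0.358 -0.312]
san [ 0.792 -0.033]
calc [0.729 0.263]
```

View pics/crop.png

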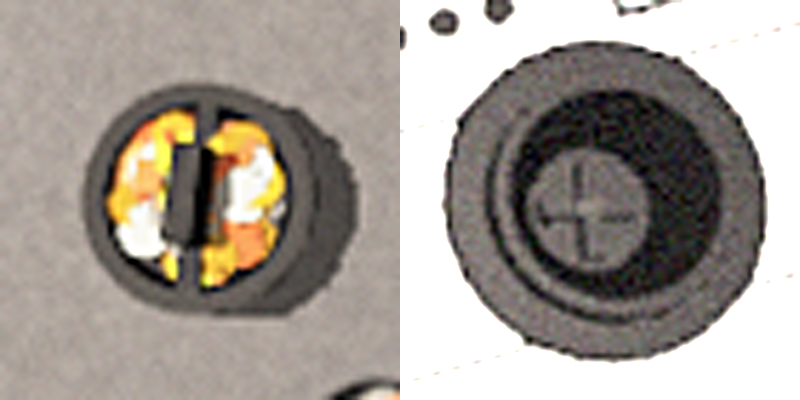

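The crop shows the fin about vertical in the image, and the drive cross standing nearly square to the image at crop (583,215). Now I'll get its angle from brightness and depth, then plan and grasp.

```bash
cat >> h.py <<'E'
def ori(a):
    c,s=np.cos(a),np.sin(a)
    return R.from_matrix(np.array([[0,-s,c],[0,c,s],[-1,0,0.]])).as_rotvec()
E
python3 - <<'E'
from h import *
c=cap("top"); P=cloud(c); Z=P[...,2]
s0=np.array([.5573,-.2600])
r=np.hypot(P[...,0]-s0[0],P[...,1]-s0[1])
print("max z coins",np.nanpercentile(Z[(np.hypot(P[...,0]-.4854,P[...,1]-.229)<.04)&(Z<.085)],[50,95,100]))
# floor disc & cross: points with z<.085
m=(r<.035)&(Z<.08)
hist=np.histogram(Z[m],bins=np.arange(.058,.082,.002)); print(hist)
m=(r<.028)&(Z>.0695)&(Z<.0775)   # cross tops
# camera-visible
ctr=np.array([0,0]);Q=P[m][:,:2]; print(len(Q),Q.mean(0))
g=c["image"].astype(float).mean(2)
v,u=np.nonzero((r<.04)&(Z<.0775)); 
best=[]
Qx=P[v,u]; 
for cx in np.arange(-.006,.0061,.001):
  for cy in np.arange(-.006,.0061,.001):
    d=Q-(s0+[cx,cy]); rr=np.hypot(*d.T); k=(rr>.006)&(rr<.024); ph=(np.exp(4j*np.arctan2(d[:,1],d[:,0]))[k]).sum(); best.append((abs(ph),np.degrees(np.angle(ph))/4,cx,cy,k.sum()))
best.sort(reverse=True); print(best[:6])
n=''
for y in range(207,237): print(''.join('%3d'%(round(Z[y,x]*1000)) if r[y,x]<.035 and Z[y,x]<.08 else '  .' for x in range(385,423)))
for a in np.radians([-8.4]):
  for p in ([.4854,.229,.2],[.4854,.229,.066],[.5573,-.26,.25]):
    for k in(0,1,2,3):
      q=inverse_kinematics(p,ori(a+k*np.pi/2)); print(p,k,None if q is None else np.round(q,2))
E
```

```text
max z coins [0.05757571 0.06350239 0.08374003]
(array([ 7, 43, 91, 70, 28, 15, 31, 42, 33, 21, 26]), array([0.058, 0.06 , 0.062, 0.064, 0.066, 0.068, 0.07 , 0.072, 0.074,
       0.076, 0.078, 0.08 ]))
106 [ 0.5573425  -0.26169945]
[(np.float64(54.42383933062336), np.float64(-1.6442072760098527), np.float64(0.0), np.float64(-0.001), np.int64(79)), (np.float64(54.17601390354918), np.float64(-1.668203544998162), np.float64(0.0), np.float64(-0.002), np.int64(79)), (np.float64(53.47352997116249), np.float64(-1.686339630173977), np.float64(0.0), np.float64(-0.003), np.int64(79)), (np.float64(53.312591237697994), np.float64(-1.9517405359907147), np.float64(0.001), np.float64(-0.002), np.int64(79)), (np.float64(52.96782995836184), np.float64(-1.446988507888598), np.float64(0.001), np.float64(-0.001), np.int64(77)), (np.float64(51.79393627817344), np.float64(-1.6453287838200121), np.float64(0.002), np.float64(-0.002), np.int64(80))]
  .  .  .  .  .  .  .  .  .  .  .  .  .  .  .  .  .  .  .  .  .  .  .  .  .  .  .  .  .  .  .  .  .  .  .  .  .  .
  .  .  .  .  .  .  .  .  .  .  .  .  .  .  .  
[... 3208 characters left out ...]
.  .  .  .  .  .  .  .  .  .  .  .  .  .  .  .  .  .  .  .  .  .  .  .  .  .  .
[0.4854, 0.229, 0.2] 0 [ 0.39  0.03  1.94  0.    1.17 -1.03]
[0.4854, 0.229, 0.2] 1 None
[0.4854, 0.229, 0.2] 2 [0.39 0.03 1.94 0.   1.17 2.11]
[0.4854, 0.229, 0.2] 3 [0.39 0.03 1.94 0.   1.17 0.54]
[0.4854, 0.229, 0.066] 0 [ 0.39  0.18  2.06  0.    0.91 -1.03]
[0.4854, 0.229, 0.066] 1 None
[0.4854, 0.229, 0.066] 2 [0.39 0.18 2.06 0.   0.91 2.11]
[0.4854, 0.229, 0.066] 3 [0.39 0.18 2.06 0.   0.91 0.54]
[0.5573, -0.26, 0.25] 0 [-0.48  0.14  1.73 -0.    1.27 -1.9 ]
[0.5573, -0.26, 0.25] 1 None
[0.5573, -0.26, 0.25] 2 [-0.48  0.14  1.73  0.    1.27  1.24]
[0.5573, -0.26, 0.25] 3 [-0.48  0.14  1.73  0.    1.27 -0.33]
```

```bash
python3 - <<'E'
from h import *
a=np.radians(-8.4); p=np.array([.4855,.229,.067])
manip.set_gripper(.05,40)
manip.move_pose(p+[0,0,.09],ori(a))
s=manip.state(); print(s['clock'],s['tool_pos'],s['contact_force'],s['moment'])
manip.move_linear(p+[0,0,.02],.1); manip.move_linear(p,.04)
s=manip.state(); print(s['clock'],s['tool_pos'],s['contact_force'])
manip.set_gripper(0.0,40)
s=manip.state(); print(s['clock'],s['gripper_width'],s['contact_force'],s['moment'])
manip.move_linear(p+[0,0,.02],.05)
manip.dwell(.2)
s=manip.state(); print(s['clock'],s['gripper_width'],s['contact_force'],s['moment'])
manip.move_linear(p+[0,0,.17],.15)
manip.dwell(.2)
s=manip.state(); print(s['clock'],s['tool_pos'],s['gripper_width'],s['contact_force'],s['moment'])
c=cap("scene"); cv2.imwrite("pics/held.png",cv2.resize(c["image"][60:260,220:440],None,fx=2.5,fy=2.5))
E
```

```text
2.9333 [0.4855604  0.22982114 0.15728961] [-0.04271111  0.52201683  0.81451767] [ 0.02857336 -0.01072738 -0.02208588]
4.4333 [0.48538792 0.2289258  0.06678444] [-0.56210842 -0.08914062 -0.14721701]
5.0667 0.013764372987867297 [0.27458443 0.02548694 0.3381375 ] [-0.00917249  0.02376449 -0.01510078]
5.8167 0.013478255308006767 [-0.65842266 -0.37666162 -3.14730775] [ 0.01731693  0.05106035 -0.0233351 ]
7.1667 [0.4849015  0.22877815 0.23576892] 0.013646749946206833 [ 0.91649762  0.13187211 -3.78596393] [ 0.05571658  0.04433853 -0.01692339]
```

View pics/held.png

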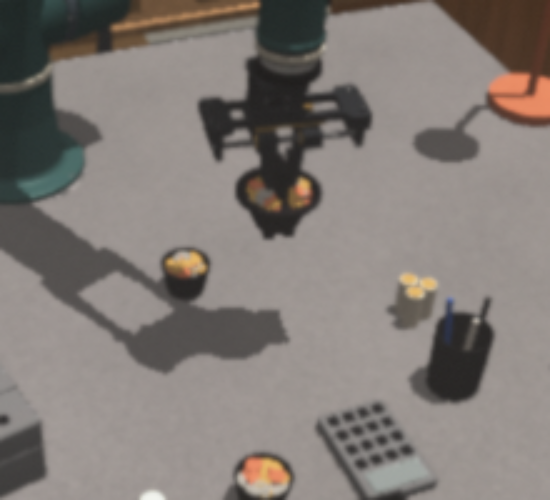

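The hopper is held upright over the counter at about (278,205) with nothing spilled. The wrist reads 3.8 N, which fits 0.4 kg. Next: carry it over and lower it in small force-guarded steps.

```bash
python3 - <<'E'
from h import *
a=np.radians(-1.6); xy=np.array([.5573,-.2605])
manip.move_linear([*xy,.237],.22,rot=ori(a))
manip.dwell(.3); s=manip.state(); F0=s['contact_force'].copy(); M0=s['moment'].copy(); print(s['clock'],s['tool_pos'],F0,M0, s['joint_pos'].round(2))
manip.move_linear([*xy,.165],.1); manip.move_linear([*xy,.150],.04); manip.dwell(.15)
s=manip.state(); F0=s['contact_force'].copy(); M0=s['moment'].copy(); print(s['clock'],s['tool_pos'],F0,M0); np.savez('f0.npz',F=F0,M=M0)
z=.150
while z>.133:
    z-=.0015; manip.move_linear([*xy,z],.015); s=manip.state(); d=s['contact_force']-F0
    print(round(s['clock'],2),round(z,4),s['tool_pos'].round(4),d.round(2),(s['moment']-M0).round(2))
    if d[2]>5 or np.hypot(*d[:2])>5: break
E
```

```text
9.9167 [ 0.55735034 -0.2602148   0.23706222] [ 0.07893165 -0.98180362 -3.67059953] [ 0.01688816  0.0539137  -0.04717503] [-0.48  0.15  1.74  0.    1.25 -2.02]
11.4583 [ 0.55747009 -0.26058706  0.15022303] [ 0.04347072 -0.3181765  -3.33853112] [ 0.02593486 -0.00826507  0.00154831]
11.71 0.1485 [ 0.5573 -0.2605  0.1485] [-0.22 -0.15  0.48] [-0.01  0.03  0.01]
11.96 0.147 [ 0.5572 -0.2604  0.1468] [ 0.47  0.13 -0.23] [-0.03  0.02 -0.04]
12.21 0.1455 [ 0.5572 -0.2604  0.1453] [-0.14  0.51  0.03] [ 0.01  0.06 -0.01]
12.46 0.144 [ 0.5572 -0.2605  0.1439] [-0.33  0.75 -1.56] [-0.02 -0.01 -0.05]
12.71 0.1425 [ 0.5572 -0.2604  0.1423] [ 0.68  1.1  -0.34] [-0.02  0.04 -0.04]
12.96 0.141 [ 0.5572 -0.2605  0.1409] [-0.29 -0.03 -0.1 ] [-0.04 -0.    0.01]
13.21 0.1395 [ 0.5573 -0.2605  0.1394] [ 0.06 -1.01 -0.06] [-0.11 -0.02  0.01]
13.46 0.138 [ 0.5573 -0.2606  0.1379] [-0.2  -0.45 -0.72] [-0.14  0.    0.08]
13.71 0.1365 [ 0.5572 -0.2605  0.1364] [ 0.35  0.23 -0.85] [-0.15 -0.03  0.03]
13.96 0.135 [ 0.5574 -0.2606  0.1349] [ 0.37 -0.15  0.22] [-0.21 -0.09  0.04]
14.21 0.1335 [ 0.5577 -0.2607  0.1338] [2.2  0.35 0.87] [-0.27 -0.22 -0.05]
14.46 0.132 [ 0.558  -0.2609  0.1331] [ 0.24 -1.05  7.06] [-0.11  0.03 -0.01]
```

It went straight through the on-cross height (0.141) without resistance. The firm stop was at TCP z 0.133, the calculated home height. I'll ease off, release, retreat and check.

```bash
python3 - <<'E'
from h import *
F0=np.load('f0.npz')['F']
p=manip.state()['tool_pos'].copy(); xy=p[:2]
manip.move_linear([*xy,.1315],.01); manip.dwell(.2); s=manip.state(); print(s['clock'],s['tool_pos'],s['contact_force']-F0)
manip.move_linear([*xy,.1328],.01); manip.dwell(.1); s=manip.state(); print(s['tool_pos'],s['contact_force']-F0)
manip.set_gripper(.045); s=manip.state(); print(s['clock'],s['tool_pos'],s['contact_force'],s['gripper_width'])
manip.move_linear([*xy,.18],.06); manip.move_linear([*xy,.28],.15)
manip.move_pose([.45,.05,.35],ori(0)); manip.dwell(.3); s=manip.state(); print(s['clock'],s['contact_force'])
manip.set_joints([1.301,.264,1.604,0,1.274,-.037]); print(manip.state()['clock'])
c=cap("top"); P=cloud(c); r=np.hypot(P[...,0]-.5575,P[...,1]+.2605); Z=P[...,2]
print('flange z (exp .125)',np.median(Z[(r<.049)&(r>.043)]),'fin',np.percentile(Z[(r<.02)&(Z>.15)],[5,50,95]))
m=(r<.051)&(r>.040); A=np.c_[P[m][:,:2]-[.5575,-.2605],np.ones(m.sum())]; k=Z[m]>.118; print('tilt',np.linalg.lstsq(A[k],Z[m][k],rcond=None)[0])
Q=P[(r<.03)&(Z>.157)]; print('fin rect',cv2.minAreaRect(Q[:,:2].astype(np.float32)))
a=cv2.resize(c["image"][130:340,330:480],None,fx=2,fy=2); d=cap("scene")["image"]; b=cv2.resize(d[150:310,90:280],None,fx=2.2,fy=2.2)
h=max(a.shape[0],b.shape[0]); pad=lambda x:cv2.copyMakeBorder(x,0,h-x.shape[0],0,0,0)
cv2.imwrite("pics/end.png",np.hstack([pad(a),pad(b)]))
cv2.imwrite("pics/endtop.png",c["image"])
o=cv2.imread("pics/top0.png"); df=cv2.absdiff(o,c["image"]).max(2); df=cv2.medianBlur(df,5)
n,l,st,ce=cv2.connectedComponentsWithStats((df>40).astype(np.uint8)); print([(st[i][4],ce[i].round()) for i in range(1,n) if st[i][4]>15])
E
```

```text
14.9083 [ 0.55796166 -0.26091134  0.13311476] [-4.09561644  1.36819764 11.23535323]
[ 0.55797154 -0.26091     0.13311022] [-1.99517513 -0.50093432  7.17910837]
15.9167 [ 0.55799028 -0.26082278  0.13270526] [ 0.54040189 -0.40816174 -0.72086176] 0.0453994574272324
19.2417 [ 0.13839602 -0.16614332 -0.23282871]
21.6667
flange z (exp .125) 0.12468750441933785 fin [0.15417583 0.16342994 0.16612171]
tilt [-0.00538119 -0.00184589  0.12434384]
fin rect ((0.5566840171813965, -0.25842806696891785), (0.042670585215091705, 0.01595938391983509), 0.5871390700340271)
[(np.int32(650), array([405., 218.])), (np.int32(1581), array([213., 257.]))]
```

View pics/end.png

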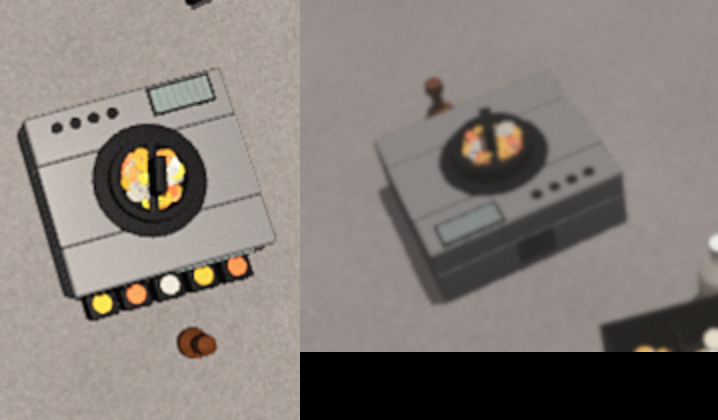

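The hopper sits level in the collar at about (150,180), coins in place and no spill. The flange top measures 124.7 mm, and home is 125. Nothing but the hopper has changed in the picture, so I'll hand in.

```bash
python3 -c "
from h import *
print(order.close_job())"
```

```text
the job is handed in; nothing more can be done
None
```

The full hopper is back on the sorter with its flange home on the collar. I released it, moved the arm clear and handed the job in. The clock read about 22 s at the last check, against the 64 s limit.

- **Cross angle:** I did not need to turn the hopper by feel. The top camera's depth picture showed the drive cross at about -1.6°, so I set the hopper to that angle before lowering it.
- **Lowering:** I went down in 1.5 mm steps, watching the wrist force. There was no resistance at the height where it would rest on the cross (TCP z 0.141 m). It came to a firm stop at 0.133 m, which is the calculated home height. I then pressed with about 11 N and it did not move.
- **After letting go:**
  - The flange top measured 124.7 mm, where home is 125 mm and sitting on the cross would be about 133 mm.
  - The fin top measured 163 mm, where 164 mm was expected.
  - Tilt was about 0.3°, within the depth noise.
- **Other things on the counter:** comparing top views before and after, only the hopper's old and new places changed, and I saw no spilled coins.

One small disagreement: the last depth picture put the fin's centre about 2.5 mm sideways from the TCP position at release, and its angle about 2° from the commanded one. That is roughly the calibration and depth noise. I did not do a twist test to confirm that the slot and cross are engaged.

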